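# Clear the drilling plate and hold a heat sink against fence and plate with the push block

### The arm

A 6-joint arm with a two-finger parallel gripper is mounted at the origin on the work surface. World frame = base frame: x ahead of the robot, y to its left, z up, the work surface at z = 0. Lengths are in m, angles in rad, forces in N, time in s.
With the tool pointing down it reaches from about 0.275 to 0.75 m from the base axis. Payload 10.2 kg.
Tool frame: the origin (TCP) lies midway between the tips of the shut fingers; the grasp point (between the pads) lies 19 mm behind it; z points along the fingers, y is the line along which they close (so a half turn about z gives the same grasp; the last joint's range is limited). The gripper opens to 88 mm and grips with 3 to 60 N. Pads are 18 mm wide; open, the fingers measure 123 mm over their backs; the gripper's body (75 mm by 187 mm) begins 45 mm behind the grasp point.
Start: joints at [-1.503, 0.313, 1.498, -0, 1.331, -0.223], TCP at [0.151, -0.503, 0.239] pointing down, gripper open.
Joint ranges: [-2.94, 2.94], [-0.97, 2.17], [0.19, 2.56], [-1.23, 4.37], [0.02, 3.11], [-2.88, 2.88]. Speed limits (rad/s): [2.39, 2.39, 3.01, 3.14, 3.14, 3.14].

### API

Orientations are given as a unit quaternion [w, x, y, z].
In Python, from rig import move_ptp, servo_line, movej, let_go, grasp, dwell, inverse_kinematics, get_state, grab_frame, PlanningError, finish_job, masks_of gives the robot as it stands. Calls block until the motion is done:
- move_ptp(position, orientation): joint-space move of the TCP to a pose.
- servo_line(position, velocity=0.15, frame=None): straight line of the TCP; frame=None keeps the orientation; velocity is the mean speed in m/s.
- movej(angles): joint-space move.
- let_go() and grasp(squeeze=None): open the fingers fully, or close them until they stop; squeeze is the grip in N (None keeps the last).
- dwell(seconds).
- inverse_kinematics(position, orientation): joint angles nearest the present ones, or None.
- get_state(): the state.
- grab_frame(name): name is "scene" or "top" or "wrist"; returns a dict with "color" (400x640x3 uint8, red, green, blue), "depth" (400x640 float32, m along the optical axis (not along the pixel's ray), 0 where there is no reading), "fx", "fy", "cx", "cy" (pixels), "camera_from_world" (4x4, takes a point from world to camera coordinates). Camera axes: x right, y down, z forward; pixel columns grow to the right and rows downward; lengths in m; the calibration is good to about 2 mm. A picture is of the moment at which its call begins.
A pose or a line that the arm cannot do raises PlanningError and nothing moves.
- finish_job(): hands the job in; it is judged then, once.
Trained networks look in the newest picture that a camera, given by its name, has taken for a name from the list of things; names that differ only in an ending like _2 or _b are one class to them, and where a whole thing is asked for, a point or a joint stands for the part that bears it (a point fixed in the world has none). Each returns a list of dicts, best first, with "confidence" (0 to 1); they miss things now and then, are a little off and sometimes report something else, mostly with a low value. They report only what shows in the picture. A call takes as long as a camera call. They do not tell look-alikes from the thing itself.
- masks_of(query, camera): "region" (400x640 bool, what is visible of it) and "location" ([column, row] in pixels, amid what is visible of it).
The state is a dict: "clock": time; "joints": joint angles; "dq": joint speeds; "joint_efforts": joint torques, N m; "position": TCP position; "orientation": TCP orientation; "force": force on the tool from outside, world axes, zero at the start; "torque": the same for the moment, N m; "width": finger opening in m; "finger_force": force on a finger pad.
Only numpy, scipy, OpenCV 4.12 (cv2) and the standard library are available. Lean on these libraries where they do the work, as an engineer would, in place of code of your own. Each camera call takes 0.05 s, during which the arm holds its last target. There are 200 camera calls.

### The job

Take the wooden push block by its handle and first sweep the three aluminium offcuts off the drilling plate into the bin at its end; all is done with the block, the gripper itself touches neither offcuts nor heat sink. Then push the heat sink up to the fence and hold it for drilling with one diagonal push: heel behind it, lip on top, the heat sink lying flat on the plate and flush along the fence, with about a kilogram's push (10 N) both towards the fence and downwards. Finish while still gripping the block and holding that push, and leave the cup, the solder reel and the transformer where they stand.

Things in the scene. Friction and masses are not known exactly. Their poses are not given: they have to be found in the camera images.
- plate: Fixed dark steel drilling plate on rubber feet, 230 (x) x 300 (y) mm; its top is level, 40 mm above the table. Origin: under its centre, at table height. x runs across the plate towards the fence, y along the fence towards the bin. It may be turned some 12 degrees on the table.
- fence: Fixed aluminium bar, 25 (x) x 300 (y) x 35 (z) mm, standing on the far side of the plate, parallel to the plate's y axis. Origin: centre of its underside, at the plate's top. Axes as the plate's. Nothing but small screw heads (8 mm high) above it.
- fence_face (a point): Point in the middle of the fence's working face (the face towards the robot), at its foot, where it meets the plate's top. x points into the fence, square to the face; y runs along the fence.
- bin: Fixed open grey plastic bin on the table, at the plate's +y end (2 mm gap): 170 (x) x 130 (y) mm outside, walls 3 mm. The lip towards the plate is 32 mm high (8 mm below the plate's top), the back (+y) 85 mm, the sides 85 mm but 32 mm in the first 35 mm by the plate. Origin: centre of its underside, at table height. Axes as the plate's.
- heatsink: Loose aluminium heat sink lying on the near part of the plate, a little skewed: 60 (x, its width) x 140 (y, its length) x 30 (z) mm, about 0.3 kg. Flat base (8 mm thick) on top with two scribed hole marks, twelve fins down, running along x. Origin: centre of its underside. Its +x long side goes against the fence.
- pushblock: Loose wooden push block, 0.17 kg, upright on the table. Heel 30 (x) x 76 (y) x 40 (z) mm; in front (+x) a lip of the same width overhangs 20 mm, from 18 to 40 mm above the heel's underside: a step that fits the heat sink's top edge. Handle 24 (x) x 56 (y) mm, over the heel's middle, 40 to 104 mm up. Origin: centre of the heel's underside; x points to the lip.
- offcut_bar: Loose sawn-off aluminium end, solid, 26 x 20 x 15 mm, 20 g, lying on the plate between heat sink and fence. Origin: its middle.
- offcut_channel: Loose sawn-off end of aluminium U channel, 24 x 24 x 16 mm, 16 g, lying on the plate between heat sink and fence. Origin: its middle.
- offcut_tee: Loose sawn-off end of aluminium T profile, 22 x 26 x 16 mm, 15 g, lying on the plate between heat sink and fence. Origin: its middle.
- cup: Orange plastic cup of hand tools, 82 mm across, 160 mm high with the tools, standing on the table on the robot's left: leave alone. Origin: centre of its underside.
- reel: Reel of solder, 64 mm across, 45 mm high, standing on the table beyond the fence: leave alone. Origin: centre of its underside.
- transformer: Small transformer, 70 x 60 x 38 mm, standing on the table on the robot's right: leave alone. Origin: centre of its underside.
Mind the look-alikes: they are no part of the job. What is shaped like the pushblock but blue is not meant.

How it is judged:
On the way, in this order (a step that is already met when the one before it is completed fails the run):
1. the three offcuts lie in the bin (x of offcut_bar in the frame of bin between -0.085 and 0.085 m and y of offcut_bar in the frame of bin between -0.062 and 0.062 m and height (world z) of each of offcut_bar, offcut_channel, offcut_tee below 0.055 m and x of offcut_channel in the frame of bin between -0.085 and 0.085 m and y of offcut_channel in the frame of bin between -0.062 and 0.062 m and x of offcut_tee in the frame of bin between -0.085 and 0.085 m and y of offcut_tee in the frame of bin between -0.062 and 0.062 m), for 0.2 s.
2. the push block presses the heat sink against fence and plate together (contact force between heatsink and fence above 3 N and contact force between heatsink and plate above 6.5 N and contact force between pushblock and heatsink above 4 N and contact force between the fingers and pushblock above 3 N and contact force between pushblock and plate below 0.5 N and contact force between the arm and heatsink below 0.5 N and x of heatsink in the frame of fence_face above -0.033 m and angle between the x axis of heatsink and the x axis of fence, either way round below 0.035 rad and angle between heatsink's own z axis and vertical below 0.035 rad and height (world z) of heatsink below 0.043 m and linear speed of heatsink below 0.01 m/s), for 0.3 s.
At the end, for the whole second after the job is handed in: All offcuts lie in the bin. The gripped push block, off the plate, pushes the heat sink (over 4 N), which bears on the fence with over 3 N and on the plate with over 6.5 N, flat and in line with the fence within 2 degrees, within 3 mm of it, at rest, untouched by gripper or arm (all of step 1 and all of step 2); the arm keeps its last pose, push and grip.
It fails at once if the gripper itself touches an offcut (contact force between any of the arm, the fingers and offcut_bar above 0.5 N or contact force between any of the arm, the fingers and offcut_channel above 0.5 N or contact force between any of the arm, the fingers and offcut_tee above 0.5 N).
It fails at once if the gripper itself touches the heat sink (contact force between any of the arm, the fingers and heatsink above 2 N).
It fails at once if the cup, the reel or the transformer is moved or tipped (distance of any of cup, reel, transformer from where it was at the start of the episode above 0.02 m or angle between any of cup, reel, transformer's own z axis and vertical above 0.3 rad).
It also fails if it takes over 58 s, if anything falls off the work surface, if the arm or the gripper's body presses on something with over 40 N, if the wrist force passes 120 N, or if a joint passes its speed limit or range.

## Working session

There is one attempt and no reset: what is moved stays moved. The work goes in short steps, each a Python script; the robot and the scene stay as the last script left them, time stands still between calls to the robot, and variables do not carry over. Pictures are saved under pics/ and viewed, at most 10 in all, crops included, and the job is handed in when it is done.

```bash
mkdir -p pics; ls
cat > h.py <<'E'
import numpy as np, cv2
from rig import *
def pts(f, m):
    v,u=np.nonzero(m&(f["depth"]>0)); d=f["depth"][v,u]
    c=np.stack([(u-f["cx"])/f["fx"]*d,(v-f["cy"])/f["fy"]*d,d,np.ones_like(d)])
    return (np.linalg.inv(f["camera_from_world"])@c)[:3].T
def save(f,n): cv2.imwrite("pics/"+n,f["color"][:,:,::-1])
E
python3 - <<'E'
from h import *
s=get_state(); print({k:np.round(v,3) for k,v in s.items()})
for c in ["top","scene"]:
    f=grab_frame(c); save(f,c+"0.png"); np.savez(c+"0.npz",**f)
    print(c,np.round(np.linalg.inv(f["camera_from_world"])[:3,3],3))
    for n in ["plate","fence","bin","heatsink","pushblock","offcut_bar","offcut_channel","offcut_tee","cup","reel","transformer"]:
        for r in masks_of(n,c):
            p=pts(f,r["region"])
            if len(p)<5: continue
            z=np.percentile(p[:,2],90); t=p[np.abs(p[:,2]-z)<.006]
            (cx,cy),(w,h),a=cv2.minAreaRect(t[:,:2].astype(np.float32))
            print(n,round(r["confidence"],2),np.round(r["location"]),"z90",round(z,3),"rect",np.round([cx,cy,w,h],3),round(a,1),len(p))
E
```

```text
pics
{'clock': np.float64(0.0), 'joints': array([-1.503,  0.313,  1.498,  0.   ,  1.331, -0.223]), 'dq': array([ 0.001,  0.001, -0.001, -0.002, -0.001, -0.   ]), 'joint_efforts': array([ 1.0000e-03, -4.0221e+01, -2.5228e+01,  7.0000e-02,  3.5000e-02,
       -0.0000e+00]), 'position': array([ 0.15 , -0.503,  0.238]), 'orientation': array([-0.001,  0.989,  0.145,  0.   ]), 'force': array([-0.016,  0.058, -1.013]), 'torque': array([-0.041,  0.01 , -0.074]), 'finger_force': np.float64(0.0), 'width': np.float64(0.088)}
top [ 0.325 -0.018  1.674]
plate 0.71 [319. 215.] z90 0.044 rect [ 0.567 -0.028  0.202  0.299] 11.1 3529
plate 0.46 [328. 201.] z90 0.054 rect [ 0.625 -0.037  0.019  0.016] 44.7 34
fence 0.72 [321. 183.] z90 0.079 rect [ 0.675 -0.006  0.027  0.297] 11.2 618
fence 0.15 [342. 225.] z90 0.074 rect [ 0.535 -0.084  0.059  0.138] 17.3 602
bin 0.93 [266. 216.] z90 0.079 rect [0.561 0.212 0.176 0.096] 10.5 1803
bin 0.25 [331. 157.] z90 0.048 rect [ 0.798 -0.031  0.056  0.061] 1.9 245
heatsink 0.96 [343. 226.] z90 0.074 rect [ 0.535 -0.085  0.059  0.14 ] 17.3 628
pushblock 0.75 [415
[... 1423 characters left out ...]
.66 [206. 233.] z90 0.104 rect [ 0.52  -0.351  0.054  0.025] 64.8 786
offcut_bar 0.57 [371. 156.] z90 0.081 rect [0.563 0.197 0.175 0.14 ] 11.0 2274
offcut_bar 0.49 [304. 212.] z90 0.057 rect [ 0.62  -0.088  0.024  0.019] 43.8 58
offcut_channel 0.3 [307. 212.] z90 0.057 rect [ 0.619 -0.088  0.027  0.02 ] 54.0 79
offcut_tee 0.51 [321. 207.] z90 0.056 rect [ 0.63  -0.031  0.007  0.021] 71.6 67
cup 0.65 [399. 107.] z90 0.133 rect [0.437 0.427 0.055 0.056] 56.1 801
reel 0.72 [356. 249.] z90 0.047 rect [ 0.8   -0.027  0.061  0.061] 54.2 531
reel 0.66 [336. 209.] z90 0.077 rect [ 0.677 -0.003  0.027  0.3  ] 11.0 1163
transformer 0.58 [244. 274.] z90 0.04 rect [ 0.695 -0.321  0.056  0.051] 76.8 508
```

View pics/top0.png

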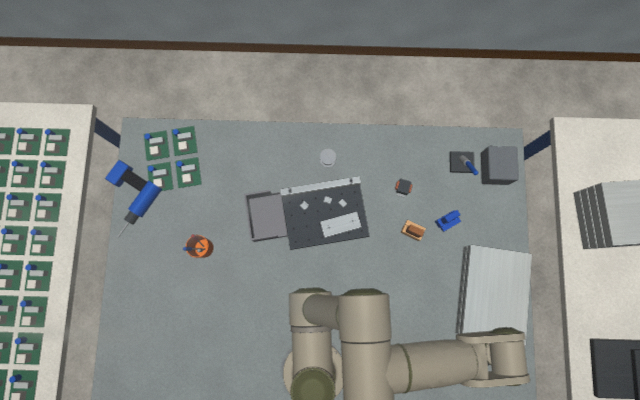

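View pics/scene0.png

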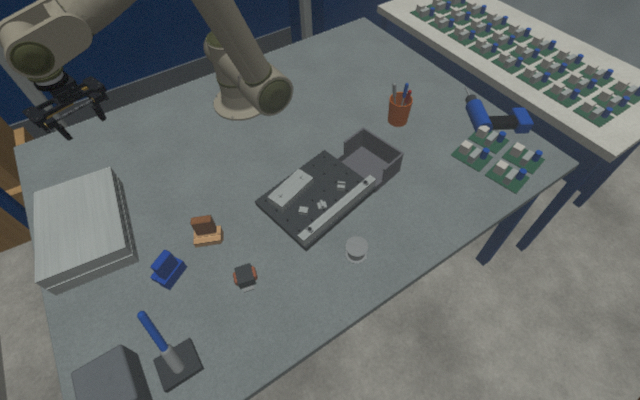

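The top view shows the wooden block at px (413,230), the blue look-alike at (448,220), the plate with three offcuts at (305,205), (327,200) and (343,203), and the heat sink at (341,225). The scene view agrees with this: wooden block at (205,230), offcuts at (340,185), (321,206) and (304,211). Next I'll work out which way the lip points and refine the frames.

Run:
```python
from h import *
P={}
for c in ["top","scene"]:
    f=dict(np.load(c+"0.npz")); p=pts(f,f["depth"]>0); P[c]=p
    def rect(sel,n):
        t=p[sel].astype(np.float32); r=cv2.minAreaRect(t[:,:2]); print(c,n,len(t),np.round(r[0],4),np.round(r[1],3),round(r[2],1),"zmed",round(float(np.median(t[:,2])),4))
    n=np.hypot(p[:,0]-.518,p[:,1]+.352)<.07
    rect(n&(p[:,2]>.095),"handle"); rect(n&(abs(p[:,2]-.04)<.008),"heel/lip top"); 
    q=p[n&(abs(p[:,2]-.04)<.006)]
    for a in [-25]:
        u=np.array([np.cos(np.radians(a)),np.sin(np.radians(a))]); d=(q[:,:2]-[.518,-.352])@u
        print(" along -25deg pctl",np.round(np.percentile(d,[2,25,50,75,98]),3))
    a=np.radians(11); X=np.array([np.cos(a),np.sin(a)]);Y=np.array([-X[1],X[0]])
    e=p[:,:2]-[.583,-.021]; x,y=e@X,e@Y
    on=(abs(y)<.16)
    rect(on&(abs(x-.1)<.03)&(p[:,2]>.068)&(p[:,2]<.08),"fence top")
    rect(on&(x>-.12)&(x<0)&(p[:,2]>.064),"heatsink top")
    pl=on&(abs(y)<.14)&(abs(x)<.1)&(p[:,2]<.046)&(p[:,2]>.03); rect(pl,"plate"); 
    o=on&(x>-.012)&(x<.08)&(p[:,2]>.047)&(abs(y)<.145)
    lab=np.array([x[o],y[o],p[o,2]]).T; 
    for lo,hi in [(-.12,-.045),(-.045,.02),(.02,.12)]:
        l=lab[(lab[:,1]>lo)&(lab[:,1]<hi)]; print("  offcut",len(l),np.round(l.min(0),3),np.round(l.max(0),3))
    b=(p[:,2]>.07)&(y>.15)&(y<.30)&(abs(x)<.13); rect(b,"bin rim"); print("  bin x",np.round(np.percentile(x[b],[1,99]),3),"y",np.round(np.percentile(y[b],[1,99]),3))
```

```text
Traceback (most recent call last):
cv2.error: OpenCV(4.12.0) /io/opencv/modules/imgproc/src/convhull.cpp:143: error: (-215:Assertion failed) total >= 0 && (depth == CV_32F || depth == CV_32S) in function 'convexHull'
```

```bash
sed -i 's/return (np.linalg.inv(f\["camera_from_world"\])@c)\[:3\].T/return np.ascontiguousarray((np.linalg.inv(f["camera_from_world"])@c)[:3].T)/' h.py
python3 - <<'E'
from h import *
for c in ["top","scene"]:
    f=dict(np.load(c+"0.npz")); p=pts(f,f["depth"]>0)
    def rect(sel,n):
        t=p[sel]; r=cv2.minAreaRect(np.ascontiguousarray(t[:,:2],dtype=np.float32)); print(c,n,len(t),np.round(r[0],4),np.round(r[1],3),round(r[2],1),"zmed",round(float(np.median(t[:,2])),4))
    n=np.hypot(p[:,0]-.518,p[:,1]+.352)<.07
    rect(n&(p[:,2]>.095),"handle"); rect(n&(abs(p[:,2]-.04)<.008),"heel/lip top"); 
    q=p[n&(abs(p[:,2]-.04)<.006)]
    u=np.array([np.cos(np.radians(-25)),np.sin(np.radians(-25))]); d=(q[:,:2]-[.518,-.352])@u
    print(" along -25deg pctl",np.round(np.percentile(d,[2,25,50,75,98]),3))
    a=np.radians(11); X=np.array([np.cos(a),np.sin(a)]);Y=np.array([-X[1],X[0]])
    e=p[:,:2]-[.583,-.021]; x,y=e@X,e@Y
    on=(abs(y)<.16)
    rect(on&(abs(x-.1)<.03)&(p[:,2]>.068)&(p[:,2]<.08),"fence top")
    rect(on&(x>-.12)&(x<0)&(p[:,2]>.064),"heatsink top")
    pl=on&(abs(y)<.14)&(abs(x)<.1)&(p[:,2]<.046)&(p[:,2]>.03); rect(pl,"plate"); 
    o=on&(x>-.012)&(x<.08)&(p[:,2]>.047)&(abs(y)<.145)
    lab=np.array([x[o],y[o],p[o,2]]).T; 
    for lo,hi in [(-.12,-.045),(-.045,.02),(.02,.12)]:
        l=lab[(lab[:,1]>lo)&(lab[:,1]<hi)]; print("  offcut",len(l),np.round(l.min(0),3),np.round(l.max(0),3))
    b=(p[:,2]>.07)&(y>.15)&(y<.30)&(abs(x)<.13); rect(b,"bin rim"); print("  bin x",np.round(np.percentile(x[b],[1,99]),3),"y",np.round(np.percentile(y[b],[1,99]),3))
E
```

```text
top handle 103 [ 0.5169 -0.3545] [0.055 0.025] 67.6 zmed 0.1029
top heel/lip top 125 [ 0.5261 -0.3589] [0.077 0.051] 66.7 zmed 0.039
 along -25deg pctl [-0.015 -0.007  0.023  0.03   0.035]
top fence top 470 [ 0.6759 -0.0064] [0.027 0.299] 11.1 zmed 0.0736
top heatsink top 568 [ 0.535  -0.0845] [0.06 0.14] 17.4 zmed 0.0691
top plate 2764 [ 0.575  -0.0226] [0.183 0.28 ] 11.0 zmed 0.039
  offcut 48 [-0.012 -0.115  0.047] [ 0.08  -0.048  0.084]
  offcut 25 [ 0.002 -0.043  0.047] [0.053 0.013 0.058]
  offcut 41 [0.006 0.027 0.047] [0.08  0.11  0.064]
top bin rim 204 [0.5605 0.2119] [0.176 0.097] 10.6 zmed 0.0851
  bin x [-0.066  0.11 ] y [0.185 0.281]
scene handle 179 [ 0.519  -0.3518] [0.056 0.025] 64.7 zmed 0.1036
scene heel/lip top 309 [ 0.5293 -0.3559] [0.076 0.049] 66.3 zmed 0.0403
 along -25deg pctl [-0.009  0.012  0.02   0.029  0.035]
scene fence top 812 [ 0.6767 -0.0031] [0.028 0.301] 11.1 zmed 0.0753
scene heatsink top 780 [ 0.5362 -0.0811] [0.063 0.142] 17.5 zmed 0.0704
scene plate 2931 [ 0.567  -0.0241] [0.167 0.28 ] 11.0 zmed 0.0405
  offcut 67 [ 0.004 -0.087  0.047] [ 0.038 -0.06   0.059]
  offcut 34 [ 0.032 -0.033  0.047] [ 0.055 -0.009  0.059]
  offcut 49 [0.022 0.055 0.048] [0.054 0.088 0.059]
scene bin rim 401 [0.5627 0.1988] [0.176 0.138] 10.4 zmed 0.0849
  bin x [-0.064  0.11 ] y [0.188 0.284]
```

```bash
cat >> h.py <<'E'
from scipy.spatial.transform import Rotation as Ro
A=np.radians(11.05); X=np.array([np.cos(A),np.sin(A)]); Y=np.array([-X[1],X[0]]); O=np.array([.5757,-.0244]); HB=.055
def quat(th):  # tool down, closing axis (tool y) heading th deg
    t=np.radians(th); c,s=np.cos(t),np.sin(t)
    q=Ro.from_matrix(np.array([[-s,c,0],[c,s,0],[0,0,-1]])).as_quat(); return q[[3,0,1,2]]
def P(x,y,zbottom): return np.r_[O+x*X+y*Y, zbottom+HB]   # TCP for block origin at plate x,y
def st(m=""):
    s=get_state(); print(m,round(float(s["clock"]),2),"pos",np.round(s["position"],4),"F",np.round(s["force"],1),"w",round(float(s["width"]),4),"ff",round(float(s["finger_force"]),1)); return s
E
python3 - <<'E'
from h import *
B=[.518,-.353]
for k in [0,180]:
    for n,p,th in [("grasp",[*B,HB],-24),("sw0",P(.04,-.15,.1),-79),("sw1",P(.04,.17,.042),-79),("push",P(-.1,-.05,.06),11),("pushend",P(.015,-.05,.052),11)]:
        q=inverse_kinematics(p,quat(th+k)); print(k,n,None if q is None else np.round(q,2))
th=-24+0
E
```

```text
0 grasp [-0.78  0.72  1.37 -0.    1.06 -0.37]
0 sw0 [-0.43  0.69  1.14 -0.    1.32  0.95]
0 sw1 [ 0.06  0.62  1.43 -0.    1.1   1.44]
0 push [-0.42  0.39  1.74 -0.    1.01 -0.62]
0 pushend [-0.31  0.61  1.41 -0.    1.13 -0.5 ]
180 grasp [-0.78  0.72  1.37 -0.    1.06  2.78]
180 sw0 [-0.43  0.69  1.14 -0.    1.32 -2.19]
180 sw1 [ 0.06  0.62  1.43 -0.    1.1  -1.71]
180 push [-0.42  0.39  1.74 -0.    1.01  2.52]
180 pushend [-0.31  0.61  1.41 -0.    1.13  2.64]
```

Run:
```python
from h import *
B=[.518,-.353]
move_ptp([*B,.17],quat(-24)); st("above")
servo_line([*B,HB],.12); st("down")
grasp(40); st("grip")
servo_line([*B,.18],.15); st("lift")
f=grab_frame("scene"); save(f,"lift.png"); np.savez("lift.npz",**f)
g=grab_frame("top"); np.savez("lift_top.npz",**g)
a=np.radians(-24);u=np.array([np.cos(a),np.sin(a)]);v=np.array([-u[1],u[0]])
for n,F in (("scene",f),("top",g)):
    p=pts(F,F["depth"]>0); e=p[:,:2]-B
    m=(np.hypot(*e.T)<.06)&(p[:,2]>.10)&(p[:,2]<.17); e=np.c_[e@u,e@v,p[:,2]-.125][m]
    print(n,m.sum(),np.round(np.percentile(e,[2,50,98],axis=0),3).tolist())
```

```text
above 2.69 pos [ 0.5173 -0.354   0.1703] F [-1.2 -0.6  0.2] w 0.088 ff 0.0
down 3.8 pos [ 0.5183 -0.3533  0.0558] F [ 0.2  0.6 -0.2] w 0.0882 ff 0.0
grip 4.78 pos [ 0.5179 -0.353   0.0549] F [ 0.3 -0.6 -1.3] w 0.0239 ff 40.0
lift 5.77 pos [ 0.5177 -0.3527  0.1789] F [-0.6  0.3 -1.3] w 0.0237 ff 40.0
scene 385 [[-0.011, -0.034, 0.007], [0.031, 0.02, 0.037], [0.037, 0.04, 0.043]]
top 3 [[0.03, 0.013, 0.034], [0.03, 0.013, 0.036], [0.035, 0.015, 0.043]]
```

View pics/lift.png

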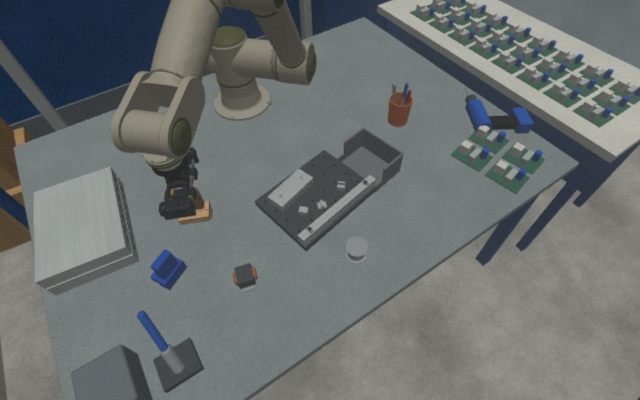

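The wooden block is gripped at px (190,205), lip towards the transformer, and it sits square. Next is the sweep.

Run:
```python
from h import *
move_ptp(P(.04,-.15,.105),quat(-79)); st("sw0")
servo_line(P(.04,-.145,.042),.1); st("low")
servo_line(P(.04,.08,.042),.07); st("mid")
servo_line(P(.04,.188,.042),.07); st("end")
f=grab_frame("scene"); save(f,"swept.png"); np.savez("swept.npz",**f)
```

```text
sw0 7.07 pos [ 0.6435 -0.1645  0.1599] F [-0.4 -0.7 -1.7] w 0.024 ff 40.0
low 7.85 pos [ 0.6431 -0.1593  0.0977] F [-0.3 -0.3 -2.1] w 0.0238 ff 40.0
mid 11.22 pos [0.5996 0.0617 0.097 ] F [ 0.5  0.4 -1.2] w 0.0239 ff 40.0
end 12.91 pos [0.579  0.1675 0.097 ] F [ 0.9  0.8 -1.6] w 0.024 ff 40.0
```

View pics/swept.png

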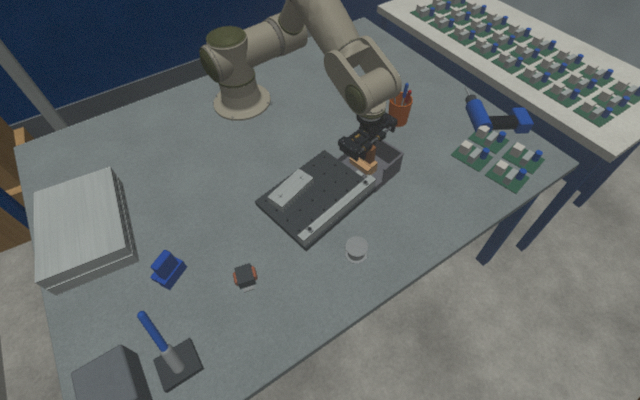

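The plate is clear and the block is over the bin at px (365,160). Next I lift, move behind the heat sink, and check the bin contents and the heat sink's pose.

Run:
```python
from h import *
servo_line(P(.04,.17,.13),.15); 
move_ptp(P(-.13,-.05,.12),quat(11.05)); st("pre")
f=grab_frame("scene"); save(f,"bin.png"); 
p=pts(f,f["depth"]>0); e=p[:,:2]-O; x,y=e@X,e@Y
b=(x>-.045)&(x<.1)&(y>.165)&(y<.268); q=np.c_[x,y,p[:,2]][b]; print("bin zpct",np.round(np.percentile(q[:,2],[2,50,90,98]),3))
q=q[(q[:,2]>.012)&(q[:,2]<.05)]; print(len(q), np.round(q[::6],3).tolist())
h=(abs(y)<.15)&(x>-.12)&(x<.05)&(p[:,2]>.064)&(p[:,2]<.076); r=cv2.minAreaRect(np.ascontiguousarray(np.c_[x,y][h],dtype=np.float32)); print("hs plate frame",np.round(r[0],3),np.round(r[1],3),r[2])
cv2.imwrite("pics/binc.png",cv2.resize(f["color"][120:260,240:420,::-1],None,fx=4,fy=4,interpolation=cv2.INTER_CUBIC))
```

```text
pre 15.53 pos [ 0.4578 -0.0982  0.1749] F [-0.8 -0.2 -1.7] w 0.0237 ff 40.0
bin zpct [-0.     0.004  0.017  0.021]
90 [[0.042, 0.21, 0.024], [0.048, 0.214, 0.02], [0.052, 0.209, 0.023], [0.044, 0.204, 0.015], [0.061, 0.214, 0.02], [0.045, 0.193, 0.02], [0.059, 0.206, 0.02], [0.03, 0.175, 0.018], [0.052, 0.195, 0.019], [0.063, 0.213, 0.012], [0.047, 0.191, 0.012], [0.036, 0.169, 0.017], [0.055, 0.192, 0.013], [0.047, 0.171, 0.02], [0.071, 0.187, 0.027]]
hs plate frame [-0.05  -0.048] [0.063 0.143] 6.541501045227051
```

View pics/binc.png

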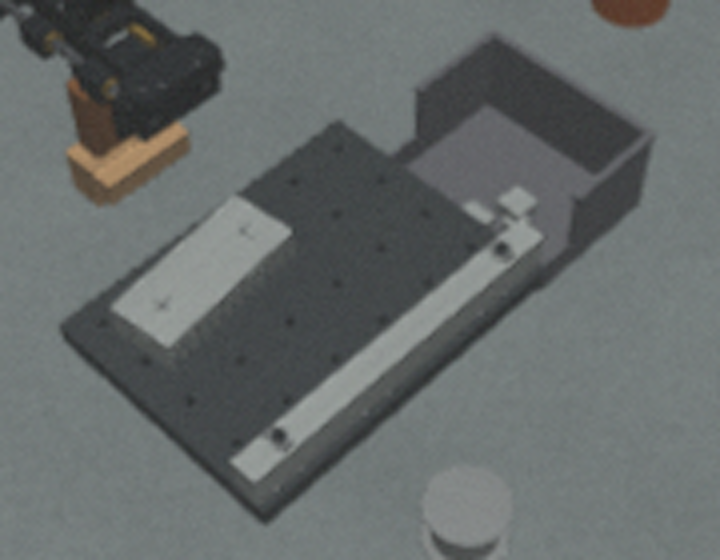

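Run:
```python
from h import *
f=grab_frame("top"); cv2.imwrite("pics/topc.png",cv2.resize(f["color"][170:270,230:390,::-1],None,fx=5,fy=5,interpolation=cv2.INTER_CUBIC))
```

```text
(no output)
```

View pics/topc.png

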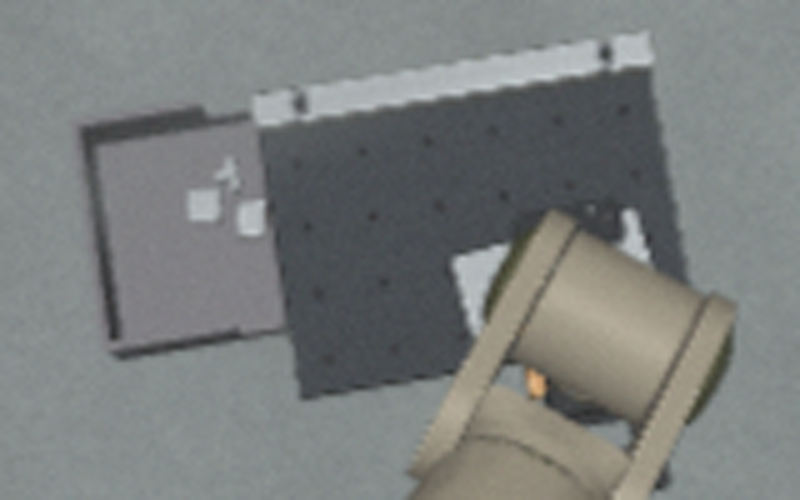

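All three offcuts lie in the bin, at px (204,206), (228,175) and (251,218) in the crop. Next is the push, with force feedback.

```bash
cat >> h.py <<'E'
def F(F0,n=4):
    a=[]
    for _ in range(n): dwell(.05); a.append(get_state()["force"])
    d=np.mean(a,0)-F0; return -d[:2]@X, d[2], d[:2]@Y   # push to fence, push down, side
E
python3 - <<'E'
from h import *
servo_line(P(-.13,-.048,.0545),.12); dwell(.3)
F0=np.mean([ (dwell(.05),get_state()["force"])[1] for _ in range(6)],0); np.save("F0.npy",F0); print(F0)
servo_line(P(-.06,-.048,.0545),.06); print("mid",np.round(F(F0),1))
servo_line(P(.008,-.048,.0545),.05); print("near",np.round(F(F0),1)); x=.008
while x<.024:
    x+=.001; servo_line(P(x,-.048,.0545),.02); f=F(F0,3); print(round(x,4),np.round(f,1))
    if f[0]>5: break
st(); np.save("x.npy",x)
f=grab_frame("scene"); cv2.imwrite("pics/push.png",cv2.resize(f["color"][100:250,220:400,::-1],None,fx=4,fy=4,interpolation=cv2.INTER_CUBIC))
E
```

```text
[ 0.04908368 -0.02328212 -2.09601694]
mid [-0.2  0.3  0.1]
near [ 0.3  0.1 -0.1]
0.009 [0.8 0.9 0. ]
0.01 [ 1.1 -0.  -0.2]
0.011 [ 0.1  0.1 -0.2]
0.012 [0.5 0.5 0.2]
0.013 [ 0.5  0.3 -0.2]
0.014 [0.9 0.2 0. ]
0.015 [ 4.6  2.3 -0.1]
0.016 [ 9.6  4.7 -0.6]
 23.35 pos [ 0.5995 -0.0687  0.1094] F [-8.7 -2.2  2.2] w 0.0242 ff 40.0
```

View pics/push.png

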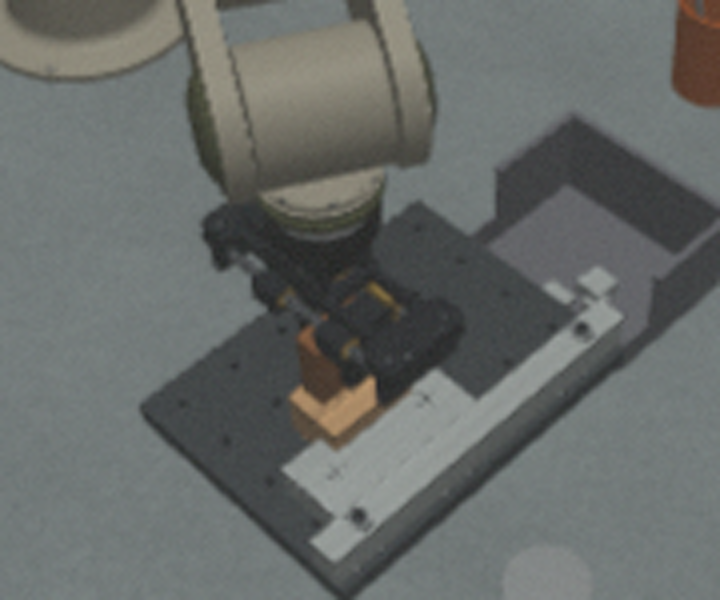

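The heat sink is flush along the fence, with the block behind it at px (340,400). I'll ease the push, lower the lip onto it, then build up both forces together.

Run:
```python
from h import *
F0=np.load("F0.npy"); x,z=.0143,.0545
servo_line(P(x,-.048,z),.02); print("eased",np.round(F(F0),1))
while z>.049:
    z-=.0005; servo_line(P(x,-.048,z),.02); f=F(F0,3); print(round(z,4),np.round(f,1))
    if f[1]>5: break
for i in range(10):
    f=F(F0,4); print("bal",round(x,5),round(z,5),np.round(f,1))
    if abs(f[0]-10)<1.2 and abs(f[1]-10.5)<1.2: break
    x+=np.clip((10-f[0])*.00012,-.0006,.0006); z-=np.clip((10.5-f[1])*.00012,-.0006,.0006)
    servo_line(P(x,-.048,z),.01)
dwell(.6); print("held",np.round(F(F0),1)); st()
f=grab_frame("scene"); p=pts(f,f["depth"]>0); e=p[:,:2]-O; xx,yy=e@X,e@Y
for n,lo,hi in (("hs",.064,.0725),("fence",.0725,.08)):
    h=(abs(yy+.048)<.1)&(xx>.032 if n=="hs" else xx>.092)&(xx<(.088 if n=="hs" else .118))&(p[:,2]>.06)&(p[:,2]<.085)
    c=np.linalg.lstsq(np.c_[xx[h],yy[h],np.ones(h.sum())],p[h,2],rcond=None)[0]; print(n,h.sum(),"z",np.round(np.median(p[h,2]),4),"tilt deg",np.round(np.degrees(c[:2]),2))
np.save("xz.npy",[x,z])
```

```text
eased [ 1.5  0.5 -0.6]
0.054 [0.2 0.  0.1]
0.0535 [ 0.5 -0.1  0.3]
0.053 [-0.1 -0.2  0.2]
0.0525 [-0.   0.5 -0.3]
0.052 [0.3 0.  0.3]
0.0515 [2.3 5.6 1. ]
bal 0.0143 0.0515 [2.5 7.3 1.1]
bal 0.0149 0.05111 [ 6.9 12.   2.2]
bal 0.01527 0.05129 [ 8.3 11.3  1.3]
bal 0.01547 0.05139 [ 8.7 11.5  1.6]
bal 0.01562 0.05151 [ 9.4 11.8  1. ]
bal 0.01569 0.05166 [ 8.8 10.4  0.9]
held [ 9.1 10.5  1.3]
 29.5 pos [ 0.5993 -0.0687  0.107 ] F [-9.2 -0.2  7.8] w 0.0238 ff 40.0
hs 670 z 0.0706 tilt deg [-2.16  0.38]
fence 654 z 0.0749 tilt deg [-13.44   0.11]
```

Run:
```python
from h import *
F0=np.load("F0.npy"); print("held",np.round(F(F0),1))
f=grab_frame("scene"); p=pts(f,f["depth"]>0); e=p[:,:2]-O; xx,yy=e@X,e@Y
for n,a,b in (("hs",.036,.083),("fence",.096,.111)):
    h=(((yy<-.093)&(yy>-.113))|((yy>-.003)&(yy<.017)))&(xx>a)&(xx<b)&(p[:,2]>.06)&(p[:,2]<.08)
    q=np.c_[xx,yy,p[:,2]][h]; 
    for _ in range(3):
        c=np.linalg.lstsq(np.c_[q[:,:2],np.ones(len(q))],q[:,2],rcond=None)[0]; r=q[:,2]-np.c_[q[:,:2],np.ones(len(q))]@c; q=q[abs(r)<2*r.std()]
    print(n,len(q),np.round(np.median(q[:,2]),4),np.degrees(c[:2]).round(2),"std",r.std().round(4))
cv2.imwrite("pics/fin.png",cv2.resize(f["color"][165:240,265:385,::-1],None,fx=6.5,fy=6.5,interpolation=cv2.INTER_CUBIC))
```

```text
held [ 8.9 10.6  0.7]
hs 147 0.0703 [ 0.03 -0.08] std 0.0013
fence 46 0.0759 [-1.41 -0.58] std 0.0013
```

View pics/fin.png

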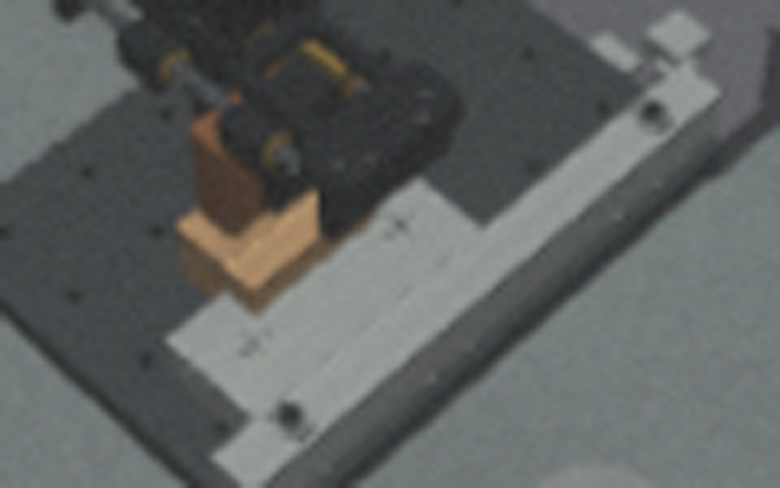

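The heat sink is flat (tilt about 0.1°, top at 0.070 m) and parallel to the fence. The lip is on its top edge at px (260,290), and the push holds steady at about 9 N to the fence and 10.5 N down.

```bash
python3 -c "
from h import *
print(finish_job()); st()"
```

```text
the job is handed in; nothing more can be done
None
the job is handed in; nothing more can be done
```

I handed the job in at about 30 s on the robot's clock, with no verdict shown: the three offcuts are in the bin, and the gripped block holds the heat sink flat and flush to the fence with about 9 N towards it and 10.5 N down.

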